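# Slide the retaining ring onto the sampler's drive shaft

### The job

Pull the sampler's bottom-hinged front flap down until it lies open, then take the retaining-ring pliers off their rest by the handles, squeeze the handles fully so that the ring on their tips is spread, and slide the ring from above over the upright shaft until it is level with the groove. Finish while still holding it there: pliers level, handles squeezed, ring around the shaft at the groove without pressing on the shaft or the pulley below. Leave the other things on the bench where they are.

Things in the scene. Friction and masses are not known exactly. Their poses are not given: they have to be found in the camera images.
- sampler: White sheet-metal sampler module, cover off: open-topped box 200 x 230 mm, walls 85 mm high, fixed. Origin on the bench under the shaft axis, z up; its front (-x) with the 150 mm wide flap is 75 mm from that axis. The steel shaft, 28 mm diameter, stands upright, top 82 mm above the bench, its end tapering over 7 mm to 16 mm; a toothed pulley below it (29 mm radius) tops out at 46 mm. Above the pulley all is free up to the flap.
- flap (a joint): Front flap: 0 upright and closed, 1.5 rad down and open (it then lies towards the robot, 5 to 21 mm above the bench, reaching 153 mm from the shaft axis). May start slightly ajar. Friction holds it to about 0.4 rad; beyond 0.5 rad it sinks open by itself; 1 N at its top moves it. Closed, it stands in the way of the pliers' handles.
- flap_hinge (a point): Middle of the flap's hinge line at its bottom edge, 10 mm above the bench; the line runs along the sampler's y. Turns with the flap.
- flap_top (a point): Middle of the flap's free top edge, 78 mm from the hinge. The flap is a grey plate 150 mm wide, 6 mm thick, with a 10 mm thick rim along the top.
- groove (a point): Middle of the groove of the shaft, on the shaft axis, 58 mm above the bench. The groove is a dark band 8 mm high, 24 mm below the shaft's top.
- pliers: Retaining-ring pliers, 200 mm with the ring, 150 g, level on the rest. Origin on the pivot axis at mid-height of the handles, 40 mm above the bench; x to the tips, z up. Two straight black handles, 14 mm high, run from x = -20 to -112 mm. Jaws reach to x = 43 mm, bent tips hold the ring below them; it stays on them and centred while spread. Centre of mass about x = -30 mm.
- grip_middle (a point): On the pliers, midway between the handles at x = -60 mm, mid-height: where to grip across from above. There the handles are 39 mm wide over the outside when slack, 24 mm when squeezed fully (then parallel). As they close, the pliers creep about 2 mm forward (towards the tips) between the fingers.
- ring_centre (a point): Centre of the steel retaining ring on the pliers' tips, 64 mm ahead of the pivot and 16 mm below it (124 mm ahead of grip_middle). The ring lies flat, 4 mm thick, 45 mm long; slack, its opening is 25 mm wide, too tight for the 28 mm shaft; squeezed fully it is 35 mm, 3.5 mm clear all round.
- handles (a joint): Turn of each handle about the pivot: 0 slack, 0.125 rad squeezed fully, at the stop. The ring springs back: about 3 N at the handles begins to spread it, 8 N holds it at the stop; 25 N of grip is safe.
- rest: White plastic rest for the pliers, fixed, origin on the bench under the pivot. Base 60 mm wide, 4 mm high; a block 22 mm wide under the pivot and a cross bar 64 mm wide under the handle ends (x = -94 to -104 mm), both 33 mm high; the space beside the handles between them is free for fingers.
- screwdriver: Bystander: grey screwdriver, 160 mm, lying; origin on its underside in the middle.
- vial: Bystander: small amber vial, 24 mm diameter, 34 mm high; origin under its foot.
- jar: Bystander: white jar, 44 mm diameter, 50 mm high; origin under its foot.
- reagent_bottle: Bystander: white bottle, 66 mm diameter, 130 mm high; origin under its foot.
- beaker: Bystander: clear beaker, 70 mm diameter, 85 mm high; origin under its foot.
- spare_pulley: Bystander: aluminium pulley, 44 mm diameter, 20 mm high; origin under its foot.
- wash_bottle: Bystander: white wash bottle, 68 mm diameter, 150 mm high; origin under its foot.
Things that resemble listed ones, but are neither listed nor needed, are in the scene too. Leave any green or purple look-alike of the pliers alone.

How it is judged:
By the outcome, as a careful person would: the job done as asked, in the order asked, and still so for the second after the job is handed in, while the arm keeps its last pose, push and grip.
It also fails if it takes over 58 s, if anything falls off the work surface, if the arm or the gripper's body presses on something with over 40 N, if the wrist force passes 120 N, or if a joint passes its speed limit or range.

### The arm

A 7-joint arm with a two-finger parallel gripper is mounted at the origin on the work surface. World frame = base frame: x ahead of the robot, y to its left, z up, the work surface at z = 0. Lengths are in m, angles in rad, forces in N, time in s.
With the tool pointing down it reaches from about 0.425 to 0.925 m from the base axis. Payload 6.8 kg.
Tool frame: the origin (TCP) lies at the very end of the fingers, on their centre line; the grasp point (between the pads) lies 19 mm behind it; z points along the fingers, x is the direction in which the jaws open and shut, and the axes are right-handed (so a half turn about z gives the same grasp; the last joint's range is limited). The gripper opens to 85 mm and grips with 20 to 120 N. Pads are 22 mm wide; open, the fingers measure 114 mm over their backs; the gripper's body (76 mm by 85 mm) begins 54 mm behind the grasp point. The pads swing forward as they close: fully open they stand 13 mm farther back than shut.
Start: joints at [-0.108, 0.477, 0.022, 1.555, -0.011, 1.109, -0.083], TCP at [0.675, 0, 0.231] pointing down, gripper open.
Joint ranges: [-2.96, 2.96], [-0.34, 2.1], [-1.41, 1.46], [0.24, 2.44], [-1.37, 4.51], [0.17, 1.92], [-2.96, 2.96]. Speed limits (rad/s): [2.39, 2.39, 3.14, 3.14, 3.14, 3.14, 3.14].

### API

Orientations are given as a rotation vector (axis times angle).
In Python, from bench import get_obs, imaging, hand_in gives the robot as it stands.
- The arm moves only by the tool send_rows, never from a script. Its argument "motion" is a list of rows, each an object with "dp": the shift along the world's x, y, z in m, a list of three; "rot": the turn, a rotation vector about the world's x, y, z in rad, a list of three; "grip": the finger opening in m, from 0 to 0.0854. In form: [{"dp": [dx, dy, dz], "rot": [ax, ay, az], "grip": grip}, ...]. A call has 1 to 20 rows; each row shifts and turns the pose as measured when the row begins; what a row does not reach is not made up. A row lasts 1/8 s, in which the tool goes at most 62.5 mm and 10.7 degrees, less where a joint would pass 70% of its speed; a pose out of reach is approached as far as the arm can. A call is refused whole if a number of a shift passes 0.0625 or a number of a turn 0.188, either way. A call with a gripper value outside its range is refused whole. The fingers move at their own pace and stop on an object; "grip_force" is the grip in N (left out, the last holds). Time passes only in rows, so rows that do not move let the fingers close. It gives the time, the measured TCP pose, the force and the opening at its end, in the units of the state.
- get_obs(): the state, without advancing time (a new reading comes with each control period).
- imaging.grab_frame(name): name is "scene" or "side" or "wrist"; returns a dict with "img" (420x560x3 uint8, red, green, blue), "fx", "fy", "cx", "cy" (pixels), "R" (3x3) and "t" (3): a world point X has camera coordinates R X + t. Camera axes: x right, y down, z forward; pixel columns grow to the right and rows downward; lengths in m; the calibration is good to about 2 mm. The wrist camera is an equidistant fisheye: a pixel r from the principal point sees the ray r / f radians off the axis. A picture is of the moment at which its call begins. There is no depth.
- hand_in(): hands the job in, once; it reports no verdict.
The state is a dict: "clock": time; "joints": joint angles; "qvel": joint speeds; "tau": joint torques, N m; "tcp_pos": TCP position; "orientation": TCP orientation; "contact_force": force on the tool from outside, world axes, zero at the start; "moment": the same for the moment, N m; "grip_width": finger opening in m.
Only numpy, scipy, OpenCV 4.12 (cv2) and the standard library are available. Lean on these libraries where they do the work, as an engineer would, in place of code of your own. Each camera call takes 0.05 s, during which the arm holds its last target. There are 200 camera calls.

## Working session

There is one attempt and no reset: what is moved stays moved. The work goes in short steps, Python scripts to look and compute and a tool call to move; the robot and the scene stay as the last step left them, time stands still between calls to the robot, and variables do not carry over. Pictures are saved under pics/ and viewed, about 8 in all and at most 12, crops included, and the job is handed in when it is done.

Besides the shell and the picture viewer there is one more tool, called after "Emit:" as name(argument=value, ...) on one line, values as JSON. send_rows: Moves the arm, as the interface text tells. Its arguments: {"type":"object","properties":{"motion":{"type":"array","items":{"type":"object","properties":{"dp":{"type":"array","items":{"type":"number"}},"rot":{"type":"array","items":{"type":"number"}},"grip":{"type":"number"}}}},"grip_force":{"type":"number"}},"required":["motion"]}

```bash
mkdir -p pics; ls; cat > h.py <<'E'
import numpy as np, cv2, pickle
from bench import get_obs, imaging, hand_in
def snap(n,f,crop=None,s=1):
    d=imaging.grab_frame(n); pickle.dump(d,open(f'pics/{f}.pkl','wb')); save(f,crop,s); return d
def save(f,crop=None,s=1,out=None):
    d=pickle.load(open(f'pics/{f}.pkl','rb')); im=d['img'][:,:,::-1]
    if crop: x0,y0,x1,y1=crop; im=im[y0:y1,x0:x1]
    im=cv2.resize(im,None,fx=s,fy=s,interpolation=cv2.INTER_CUBIC); cv2.imwrite(f'pics/{out or f}.png',im)
def load(f): return pickle.load(open(f'pics/{f}.pkl','rb'))
def ray(d,u,v,fish=False):
    x=(u-d['cx'])/d['fx'];y=(v-d['cy'])/d['fy']
    if fish:
        r=np.hypot(x,y)+1e-12; c=np.array([np.sin(r)*x/r,np.sin(r)*y/r,np.cos(r)])
    else: c=np.array([x,y,1])
    R=np.array(d['R']);return -R.T@np.array(d['t']),R.T@c
def atz(d,u,v,z,fish=False):
    o,w=ray(d,u,v,fish); return o+w*(z-o[2])/w[2]
def proj(d,X,fish=False):
    c=np.array(d['R'])@np.array(X)+np.array(d['t'])
    if fish:
        h=np.hypot(c[0],c[1])+1e-12; th=np.arctan2(h,c[2]); return d['cx']+d['fx']*th*c[0]/h, d['cy']+d['fy']*th*c[1]/h
    return d['cx']+d['fx']*c[0]/c[2], d['cy']+d['fy']*c[1]/c[2]
E
python3 - <<'E'
from h import *
a=snap('scene','s0'); b=snap('side','d0'); c=snap('wrist','w0')
for d in (a,b,c): print(d['fx'],d['cx'],d['cy'],(-np.array(d['R']).T@d['t']).round(3))
im=np.vstack([np.hstack([load('s0')['img'],load('d0')['img']])])[:,:,::-1]
print(get_obs())
E
```

```text
pics
381.5895425342252 274.805570516885 212.7814653296906 [1.034 0.283 0.949]
442.85947400964153 283.4275222842399 210.182127999494 [ 0.264 -0.76   0.882]
325.19226210127806 281.96243030440206 214.3442829210244 [0.675 0.083 0.374]
{'clock': 0.15, 'joints': array([-0.10812631,  0.47762768,  0.02236212,  1.55616127, -0.01150383,
        1.10928568, -0.08307343]), 'qvel': array([-7.33535599e-05, -2.90312717e-03,  1.87732669e-03, -5.81625320e-03,
        4.72189060e-04,  2.84684945e-04, -6.09577835e-04]), 'tau': array([ 1.55385478e-03, -5.96924365e+01,  1.60940632e+00, -2.81490952e+01,
        1.26662746e-02,  6.56643446e-03,  5.58682734e-05]), 'tcp_pos': array([6.74577427e-01, 6.38095325e-06, 2.30564280e-01]), 'orientation': array([ 3.14149425e+00,  8.77588854e-05, -2.12065644e-03]), 'contact_force': array([ 0.4213034 , -0.36630475,  0.12447544]), 'moment': array([ 0.01561367, -0.02482985,  0.02808986]), 'grip_width': 0.08546570959400786}
```

View pics/s0.png

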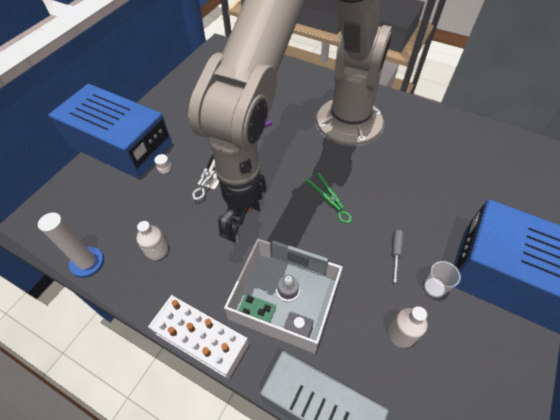

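View pics/d0.png

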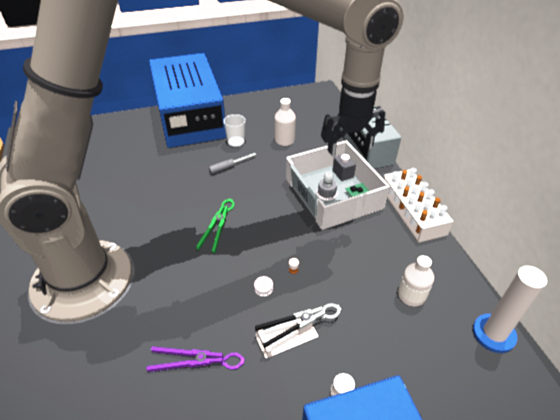

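Candidates for the pliers, in side-view pixels: green (217,223), purple (200,358), and black-handled on a white rest (300,325). The black one fits the description. The sampler's shaft is at scene (289,284) and side (327,185). I'll check both in one close crop.

```bash
python3 - <<'E'
from h import *
a=load('d0')['img'][:,:,::-1];s=load('s0')['img'][:,:,::-1]
A=cv2.resize(a[295:365,245:350],(420*1,280),interpolation=cv2.INTER_CUBIC)
B=cv2.resize(a[140:228,280:392],(380,298),interpolation=cv2.INTER_CUBIC)
C=cv2.resize(s[235:350,220:350],(420,371),interpolation=cv2.INTER_CUBIC)
o=np.zeros((600,800,3),np.uint8);
o[:280,:420]=A;o[:298,420:]=B
o[298:598,0:340]=cv2.resize(s[235:350,220:350],(340,300),interpolation=cv2.INTER_CUBIC)
o[298:598,350:770]=cv2.resize(s[150:210,180:264],(420,300),interpolation=cv2.INTER_CUBIC)
cv2.imwrite('pics/c0.png',o)
E
```

```text
(no output)
```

View pics/c0.png

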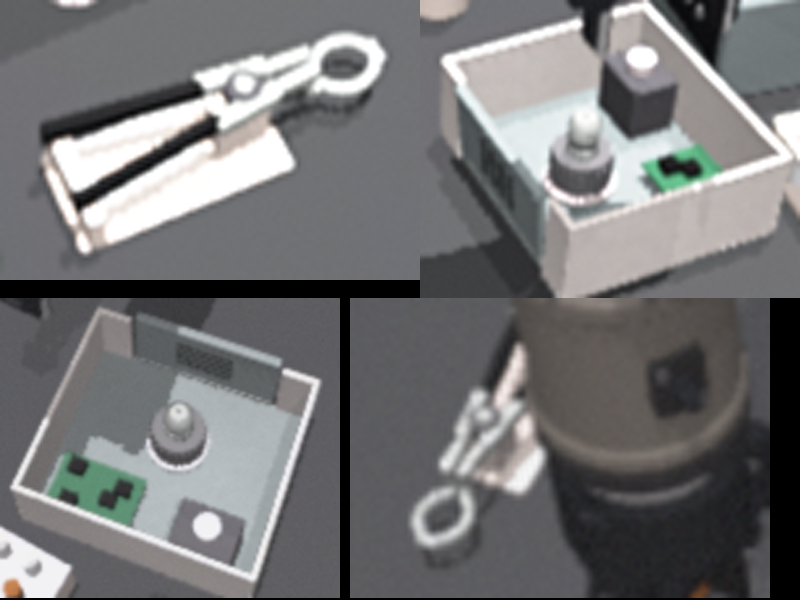

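```bash
python3 - <<'E'
from h import *
s=load('s0');d=load('d0')
p=lambda *a:print(a[0],np.round(a[1],4))
p('shaft s',atz(s,288.8,277,.081)); p('shaft d',atz(d,328,173,.081))
for n,u,v in [('FL',257.5,239.6),('FR',342.4,266.4),('BR',317.5,342),('BL',225.7,307.3),('flapL',271.6,240.7),('flapR',328.2,259.5)]: p(n,atz(s,u,v,.085))
p('pivot',atz(d,305.75,316.25,.050));p('ring',atz(d,332,311.3,.026));p('h1',atz(d,257,328,.046));p('h2',atz(d,266,345,.046))
p('ring s',atz(s,180+94/5,150+(518-298)/5,.026)); p('pivot s',atz(s,180+135/5,150+117/5,.050))
E
```

```text
shaft s [0.6741 0.1092 0.081 ]
shaft d [0.6779 0.1166 0.081 ]
FL [ 0.6208 -0.0114  0.085 ]
FR [0.5865 0.214  0.085 ]
BR [0.7841 0.239  0.085 ]
BL [0.8149 0.0157 0.085 ]
flapL [0.6061 0.0227 0.085 ]
flapR [0.5858 0.175  0.085 ]
pivot [ 0.4726 -0.2833  0.05  ]
ring [ 0.5391 -0.2747  0.026 ]
h1 [ 0.3655 -0.2779  0.046 ]
h2 [ 0.3731 -0.3211  0.046 ]
ring s [ 0.5394 -0.2697  0.026 ]
pivot s [ 0.475  -0.2792  0.05  ]
```

The black-handled pliers on the white rest are the right ones. In the crop the pivot is at (243,85) and the ring at (348,65). The flap is slightly ajar.

World estimates:
- **Shaft:** about (0.676, 0.113), with sampler yaw about 0.14.
- **Pliers:** pivot about (0.474, -0.281), yaw about 0.14.

One tool yaw (-1.43) suits both jobs. I'll go above the gap behind the flap with the fingers closed.

Emit:
send_rows(motion=[{"dp": [-0.0063,0.0132,-0.008],"rot": [0,0,-0.179],"grip": 0},{"dp": [-0.0063,0.0132,-0.008],"rot": [0,0,-0.179],"grip": 0},{"dp": [-0.0063,0.0132,-0.008],"rot": [0,0,-0.179],"grip": 0},{"dp": [-0.0063,0.0132,-0.008],"rot": [0,0,-0.179],"grip": 0},{"dp": [-0.0063,0.0132,-0.008],"rot": [0,0,-0.179],"grip": 0},{"dp": [-0.0063,0.0132,-0.008],"rot": [0,0,-0.179],"grip": 0},{"dp": [-0.0063,0.0132,-0.008],"rot": [0,0,-0.179],"grip": 0},{"dp": [-0.0063,0.0132,-0.008],"rot": [0,0,-0.179],"grip": 0},{"dp": [0,0,0],"rot": [0,0,0],"grip": 0}])

```text
clock: 1.27
tcp_pos: [0.6202, 0.1081, 0.1615]
orientation: [2.32, -2.114, -0.009]
contact_force: [-0.1, 0.2, -0.3]
grip_width: -0.0001
```

```bash
python3 - <<'E'
from h import *
d=snap('wrist','w1'); o=get_obs(); print(o['clock'],o['tcp_pos'],o['orientation'],o['grip_width'],o['joints'])
print((-np.array(d['R']).T@d['t']).round(3)); print(proj(d,[.676,.113,.082],1))
E
```

```text
1.325 [0.62087617 0.10701566 0.16204232] [ 2.32139939 -2.11320654 -0.00761018] 8.60392093286118e-05 [-0.49997246  0.48925634  0.31536035  1.7466614  -0.18481093  0.93935624
 -1.58594074]
[0.704 0.115 0.305]
(np.float64(281.7730589498766), np.float64(146.35142446733687))
```

View pics/w1.png

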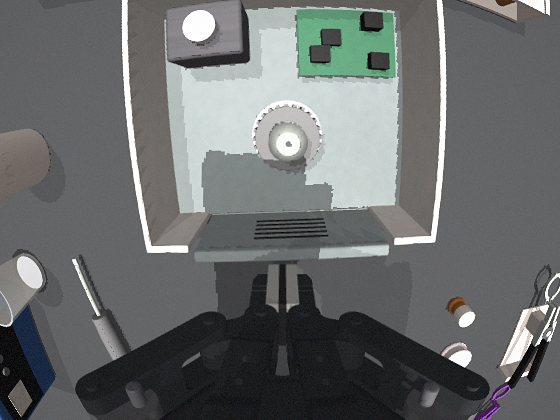

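```bash
python3 - <<'E'
from h import *
d=load('w1')
for n,u,v,z in [('shaft',289,144.5,.082),('flapL',195,253,.085),('flapR',388,251,.085),('FLo',149,248,.085),('FRo',434,240,.085),('FLi',209,213,.085),('BL in',144,0,.085),('tip',283,266,.1615)]: print(n,atz(d,u,v,z,1).round(4))
E
```

```text
shaft [0.6778 0.1082 0.082 ]
flapL [0.5901 0.1721 0.085 ]
flapR [0.6056 0.0234 0.085 ]
FLo [0.5898 0.2107 0.085 ]
FRo [ 0.6177 -0.0145  0.085 ]
FLi [0.6239 0.1613 0.085 ]
BL in [0.7781 0.2202 0.085 ]
tip [0.6274 0.1076 0.1615]
```

Emit:
send_rows(motion=[{"dp": [0.013,0,-0.01],"rot": [0,0,0],"grip": 0},{"dp": [0,0,-0.02],"rot": [0,0,0],"grip": 0},{"dp": [0,0,-0.025],"rot": [0,0,0],"grip": 0},{"dp": [0,0,-0.025],"rot": [0,0,0],"grip": 0},{"dp": [0,0,-0.02],"rot": [0,0,0],"grip": 0},{"dp": [0,0,0],"rot": [0,0,0],"grip": 0}])

```text
clock: 2.08
tcp_pos: [0.6354, 0.1015, 0.0541]
orientation: [2.323, -2.108, -0.007]
contact_force: [0.3, -0.1, 0.1]
grip_width: 0.0002
```

Emit:
send_rows(motion=[{"dp": [-0.01,-0.001,0],"rot": [0,0,0],"grip": 0},{"dp": [-0.01,-0.001,0],"rot": [0,0,0],"grip": 0},{"dp": [-0.01,-0.001,0],"rot": [0,0,0],"grip": 0},{"dp": [-0.01,-0.001,0],"rot": [0,0,0],"grip": 0},{"dp": [-0.01,-0.001,0],"rot": [0,0,0],"grip": 0},{"dp": [-0.01,-0.001,0],"rot": [0,0,0],"grip": 0},{"dp": [-0.01,-0.001,0],"rot": [0,0,0],"grip": 0},{"dp": [-0.01,-0.001,0],"rot": [0,0,0],"grip": 0},{"dp": [-0.01,-0.001,0],"rot": [0,0,0],"grip": 0},{"dp": [0,0,0],"rot": [0,0,0],"grip": 0}])

```text
clock: 3.32
tcp_pos: [0.5397, 0.0914, 0.0564]
orientation: [2.326, -2.109, -0.005]
contact_force: [0.1, 0.8, -1.3]
grip_width: -0.0002
```

Emit:
send_rows(motion=[{"dp": [0,0,0.025],"rot": [0,0,0],"grip": 0},{"dp": [0,0,0.04],"rot": [0,0,0],"grip": 0},{"dp": [0,0,0.04],"rot": [0,0,0],"grip": 0.085},{"dp": [-0.01,-0.04,0.01],"rot": [0,0,0],"grip": 0.085},{"dp": [-0.014,-0.045,0],"rot": [0,0,0],"grip": 0.085},{"dp": [-0.014,-0.045,0],"rot": [0,0,0],"grip": 0.085},{"dp": [-0.014,-0.045,0],"rot": [0,0,0],"grip": 0.085},{"dp": [-0.014,-0.045,0],"rot": [0,0,0],"grip": 0.085},{"dp": [-0.014,-0.045,0],"rot": [0,0,0],"grip": 0.085},{"dp": [-0.014,-0.045,0],"rot": [0,0,0],"grip": 0.085},{"dp": [-0.014,-0.045,0],"rot": [0,0,0],"grip": 0.085},{"dp": [-0.006,-0.025,0],"rot": [0,0,0],"grip": 0.085},{"dp": [0,0,0],"rot": [0,0,0],"grip": 0.085}])

```text
clock: 4.95
tcp_pos: [0.4257, -0.3005, 0.1782]
orientation: [-2.326, 2.106, -0.012]
contact_force: [-0.7, 0.0, 0.1]
grip_width: 0.0849
```

```bash
python3 - <<'E'
from h import *
d=snap('wrist','w2'); s=snap('scene','s2'); o=get_obs(); print(o['clock'],o['tcp_pos'],o['orientation'],o['grip_width'],o['joints'])
a=load('w2')['img'][:,:,::-1]; b=load('s2')['img'][:,:,::-1]
o=np.zeros((600,800,3),np.uint8)
o[:420,:560]=a; o[420:600,560:800]=cv2.resize(b[230:320,230:350],(240,180)); cv2.imwrite('pics/c2.png',o)
E
```

```text
5.05 [ 0.42660152 -0.29788786  0.17789441] [-2.32955674  2.10059382 -0.01014312] 0.08490670891258595 [ 0.07730543  0.30425686  0.50138222  2.0087498  -0.19489236  0.86630554
 -0.78230612]
```

View pics/c2.png

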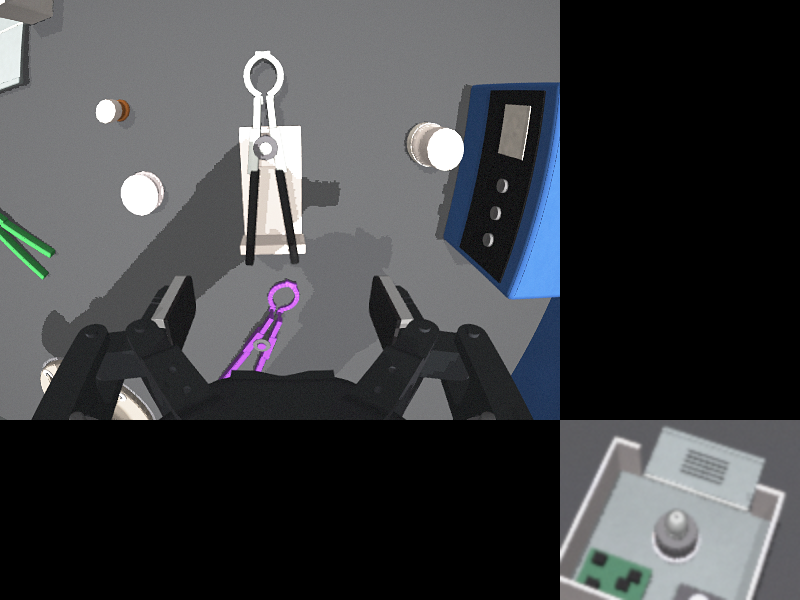

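The flap lies open. In the wrist view the pliers' pivot is at (265,148), the ring at (264,75), and the handle ends at (250,263) and (295,262). The purple look-alike lies behind the handle ends.

```bash
python3 - <<'E'
from h import *
from scipy.spatial.transform import Rotation as Ro
d=load('w2')
P=atz(d,265,148,.052,1);R=atz(d,264,75,.026,1);H1=atz(d,250,263,.045,1);H2=atz(d,295.5,262,.045,1)
for n,x in zip('P R H1 H2'.split(),(P,R,H1,H2)): print(n,x.round(4))
m=(H1+H2)/2
for a,b in((P,R),(m,P),(m,R)): v=b-a; print('yaw',np.arctan2(v[1],v[0]),np.hypot(v[0],v[1]))
v=(R-m)[:2];v/=np.hypot(*v); print('gm',P[:2]-.06*v, R[:2]-.124*v)
o=get_obs(); M=Ro.from_rotvec(o['orientation']).as_matrix(); print(o['tcp_pos'],M.round(3), 'jaw yaw-90', np.arctan2(M[1,0],M[0,0])+np.pi/2)
s=load('s2')
E
```

```text
P [ 0.4746 -0.2824  0.052 ]
R [ 0.538  -0.2742  0.026 ]
H1 [ 0.3638 -0.277   0.045 ]
H2 [ 0.3693 -0.3202  0.045 ]
yaw 0.12803442457438563 0.06388879447421734
yaw 0.14884448379350898 0.10928384579799531
yaw 0.14116709480603734 0.17316391029127667
gm [ 0.41518333 -0.29082903] [ 0.41518582 -0.29167612]
[ 0.42660152 -0.29788786  0.17789441] [[ 0.103 -0.995  0.008]
 [-0.995 -0.103 -0.001]
 [ 0.002 -0.008 -1.   ]] jaw yaw-90 0.1032676082369759
```

Emit:
send_rows(motion=[{"dp": [-0.006,0.004,-0.01],"rot": [0,0.008,0.038],"grip": 0.085},{"dp": [-0.006,0.003,-0.03],"rot": [0,0,0],"grip": 0.085},{"dp": [0,0,-0.035],"rot": [0,0,0],"grip": 0.085},{"dp": [0,0,-0.02],"rot": [0,0,0],"grip": 0.085},{"dp": [0,0,0],"rot": [0,0,0],"grip": 0.085}])

```text
clock: 5.68
tcp_pos: [0.4154, -0.2821, 0.0782]
orientation: [-2.392, 2.035, 0.006]
contact_force: [-0.3, 1.2, -0.1]
grip_width: 0.0854
```

```bash
python3 - <<'E'
from h import *
from scipy.spatial.transform import Rotation as Ro
o=get_obs(); M=Ro.from_rotvec(o['orientation']).as_matrix(); print(o['tcp_pos'],M.round(4), 'yaw', np.arctan2(M[1,0],M[0,0])+np.pi/2)
E
```

```text
[ 0.415396   -0.28213287  0.07817254] [[ 0.1605 -0.987  -0.0021]
 [-0.987  -0.1605  0.0034]
 [-0.0037  0.0015 -1.    ]] yaw 0.16121117820492192
```

Emit:
send_rows(motion=[{"dp": [0,-0.009,-0.01],"rot": [0,0,-0.019],"grip": 0.085},{"dp": [0,0,-0.005],"rot": [0,0,0],"grip": 0.085},{"dp": [0,0,0],"rot": [0,0,0],"grip": 0.085}])

```text
clock: 6.05
tcp_pos: [0.4167, -0.2912, 0.0635]
orientation: [-2.374, 2.055, 0.003]
contact_force: [-0.2, 0.3, -0.4]
grip_width: 0.085
```

```bash
cat > st.py <<'E'
from h import *
from scipy.spatial.transform import Rotation as Ro
def st():
    o=get_obs(); M=Ro.from_rotvec(o['orientation']).as_matrix(); print(o['clock'],'tcp',o['tcp_pos'].round(4),'z',M[:,2].round(4),'jawz',M[2,0].round(4), 'yaw', np.arctan2(M[1,0],M[0,0])+np.pi/2,'w',o['grip_width'],'F',o['contact_force'].round(1))
if __name__=='__main__': st()
E
python3 st.py
```

```text
6.05 tcp [ 0.4167 -0.2912  0.0635] z [ 0.      0.0028 -1.    ] jawz -0.0028 yaw 0.1436935360309628 w 0.08497232337409108 F [-0.2  0.3 -0.4]
```

Aligned. I'll descend to about 0.020, then close at 25 N.

Emit:
send_rows(motion=[{"dp": [-0.0005,0,-0.015],"rot": [0,0,0],"grip": 0.085},{"dp": [-0.0005,0,-0.015],"rot": [0,0,0],"grip": 0.085},{"dp": [0,0,-0.012],"rot": [0,0,0],"grip": 0.06},{"dp": [0,0,0],"rot": [0,0,0],"grip": 0.045},{"dp": [0,0,0],"rot": [0,0,0],"grip": 0.045},{"dp": [0,0,0],"rot": [0,0,0],"grip": 0.045}], grip_force=25)

```text
clock: 6.8
tcp_pos: [0.4157, -0.2913, 0.0187]
orientation: [-2.373, 2.055, 0.002]
contact_force: [-0.5, -0.2, 0.7]
grip_width: 0.045
```

```bash
python3 st.py
```

```text
6.8 tcp [ 0.4157 -0.2913  0.0187] z [ 4.0e-04  2.8e-03 -1.0e+00] jawz -0.0027 yaw 0.14367574246277037 w 0.04496245854028464 F [-0.5 -0.2  0.7]
```

Emit:
send_rows(motion=[{"dp": [0,0,0],"rot": [0,0,0],"grip": 0.035},{"dp": [0,0,0],"rot": [0,0,0],"grip": 0.03},{"dp": [0,0,0],"rot": [0,0,0],"grip": 0.025},{"dp": [0,0,0],"rot": [0,0,0],"grip": 0.015},{"dp": [0,0,0],"rot": [0,0,0],"grip": 0.01},{"dp": [0,0,0],"rot": [0,0,0],"grip": 0.01}])

```text
clock: 7.55
tcp_pos: [0.4162, -0.2921, 0.0202]
orientation: [-2.373, 2.055, -0.001]
contact_force: [0.1, 0.9, 1.8]
grip_width: 0.0225
```

```bash
python3 st.py
```

```text
7.55 tcp [ 0.4162 -0.2921  0.0202] z [ 0.0026  0.0016 -1.    ] jawz -0.0012 yaw 0.14354638834143074 w 0.022531397863189764 F [0.1 0.9 1.8]
```

Handles squeezed (22.5 mm reading against 24 nominal). I'll lift gently and check the pliers in the grip.

Emit:
send_rows(motion=[{"dp": [0,0,0.006],"rot": [0,0,0],"grip": 0.01},{"dp": [0,0,0.012],"rot": [0,0,0],"grip": 0.01},{"dp": [0,0,0.02],"rot": [0,0,0],"grip": 0.01},{"dp": [0,0,0.025],"rot": [0,0,0],"grip": 0.01},{"dp": [0,0,0.025],"rot": [0,0,0],"grip": 0.01},{"dp": [0,0,0.025],"rot": [0,0,0],"grip": 0.01},{"dp": [0,0,0.012],"rot": [0,0,0],"grip": 0.01},{"dp": [0,0,0],"rot": [0,0,0],"grip": 0.01},{"dp": [0,0,0],"rot": [0,0,0],"grip": 0.01}])

```text
clock: 8.68
tcp_pos: [0.4148, -0.2905, 0.1512]
orientation: [-2.372, 2.054, 0.002]
contact_force: [0.1, -0.4, -1.5]
grip_width: 0.0228
```

```bash
python3 st.py; python3 - <<'E'
from h import *
snap('wrist','w3'); snap('side','d3')
a=load('w3')['img'][:,:,::-1]; b=load('d3')['img'][:,:,::-1]
o=np.zeros((600,800,3),np.uint8)
o[:420,:400]=cv2.resize(a[20:230,180:380],(400,420),interpolation=cv2.INTER_CUBIC); o[:420,400:]=cv2.resize(b[220:346,235:355],(400,420),interpolation=cv2.INTER_CUBIC); cv2.imwrite('pics/c3.png',o[:420])
E
```

```text
8.675 tcp [ 0.4148 -0.2905  0.1512] z [ 0.0015  0.0033 -1.    ] jawz -0.0031 yaw 0.14361861909314633 w 0.022794778181065817 F [ 0.1 -0.4 -1.5]
```

View pics/c3.png

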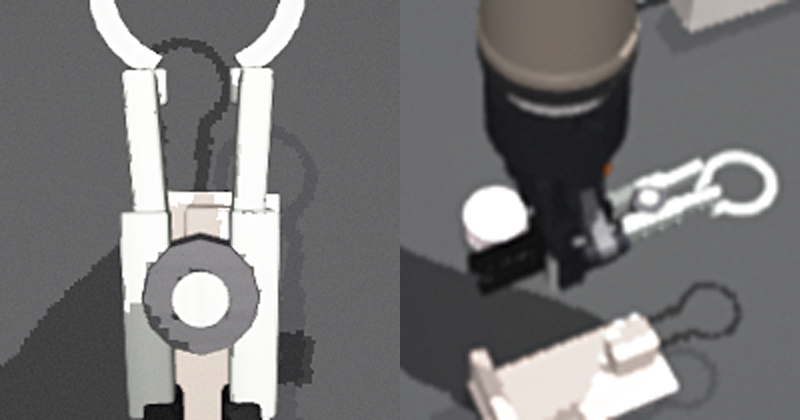

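Pliers lifted clear, squeezed, and level in the side view, with the ring intact at crop (740,184). Moving over the shaft.

Emit:
send_rows(motion=[{"dp": [0.006,0.018,0],"rot": [0,0,0],"grip": 0.01},{"dp": [0.012,0.034,0],"rot": [0,0,0],"grip": 0.01},{"dp": [0.012,0.034,0],"rot": [0,0,0],"grip": 0.01},{"dp": [0.012,0.034,0],"rot": [0,0,0],"grip": 0.01},{"dp": [0.012,0.034,0],"rot": [0,0,0],"grip": 0.01},{"dp": [0.012,0.034,0],"rot": [0,0,0],"grip": 0.01},{"dp": [0.012,0.034,0],"rot": [0,0,0],"grip": 0.01},{"dp": [0.012,0.034,0],"rot": [0,0,0],"grip": 0.01},{"dp": [0.012,0.034,0],"rot": [0,0,0],"grip": 0.01},{"dp": [0.012,0.034,0],"rot": [0,0,0],"grip": 0.01},{"dp": [0.012,0.03,0],"rot": [0,0,0],"grip": 0.01},{"dp": [0.006,0.016,0],"rot": [0,0,0],"grip": 0.01},{"dp": [0,0,0],"rot": [0,0,0],"grip": 0.01},{"dp": [0,0,0],"rot": [0,0,0],"grip": 0.01}])

```text
clock: 10.52
tcp_pos: [0.5426, 0.0884, 0.1407]
orientation: [2.359, -2.056, -0.02]
contact_force: [0.4, -0.6, -0.9]
grip_width: 0.0231
```

```bash
python3 st.py; python3 - <<'E'
from h import *
d=load('d3'); print('ring d3',atz(d,337,275.2,.155))
snap('wrist','w4',(180,0,380,150),4)
E
```

```text
10.525 tcp [0.5426 0.0884 0.1407] z [-0.0181 -0.0011 -0.9998] jawz -0.0013 yaw 0.13716339600621863 w 0.02308614775861957 F [ 0.4 -0.6 -0.9]
ring d3 [ 0.53896622 -0.27155466  0.155     ]
```

View pics/w4.png

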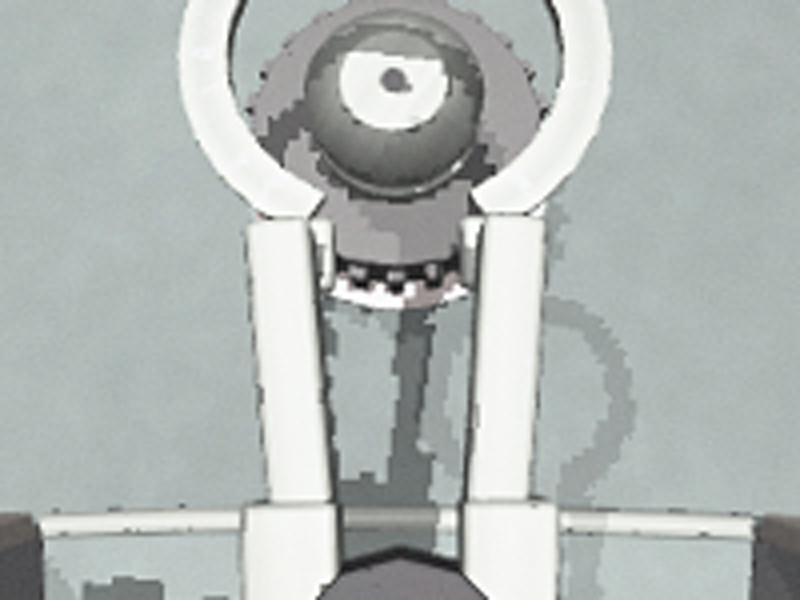

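```bash
python3 - <<'E'
from h import *
from scipy.spatial.transform import Rotation as Ro
d=load('w4'); o=get_obs(); M=Ro.from_rotvec(o['orientation']).as_matrix()
print('shaft',atz(d,180+394/4,80/4,.082,1))
for L in (.124,.126):
    for h in (.013,.015,.017):
        r=o['tcp_pos']+M@np.array([0,-L,-h+.0]) if M[0,1]<0 else o['tcp_pos']+M@np.array([0,L,-h])
        print(L,h,r.round(4),[round(float((q-e)*4)) for q,e in zip(proj(d,r,1),(180,0))])
# ring edges at side: outer left/right crop
for z in (.140,.145,.150): print(z,atz(d,180+180/4,50/4,z,1),atz(d,180+612/4,50/4,z,1))
E
```

```text
shaft [0.67846883 0.10884392 0.082     ]
0.124 0.013 [0.6657 0.1054 0.1515] [403, 38]
0.124 0.015 [0.6657 0.1054 0.1535] [403, 32]
0.124 0.017 [0.6658 0.1054 0.1555] [403, 26]
0.126 0.013 [0.6677 0.1056 0.1515] [403, 20]
0.126 0.015 [0.6677 0.1056 0.1535] [403, 14]
0.126 0.017 [0.6677 0.1056 0.1555] [403, 8]
0.14 [0.66516115 0.12969191 0.14      ] [0.67137841 0.08349723 0.14      ]
0.145 [0.66386507 0.12863856 0.145     ] [0.66986489 0.08405946 0.145     ]
0.15 [0.66256898 0.1275852  0.15      ] [0.66835137 0.08462169 0.15      ]
```

Emit:
send_rows(motion=[{"dp": [0.006,0.0015,-0.004],"rot": [0,-0.009,0],"grip": 0.01},{"dp": [0.005,0.0015,-0.01],"rot": [0,-0.009,0],"grip": 0.01},{"dp": [0,0,-0.015],"rot": [0,0,0],"grip": 0.01},{"dp": [0,0,-0.012],"rot": [0,0,0],"grip": 0.01},{"dp": [0,0,-0.005],"rot": [0,0,0],"grip": 0.01},{"dp": [0,0,0],"rot": [0,0,0],"grip": 0.01},{"dp": [0,0,0],"rot": [0,0,0],"grip": 0.01}])

```text
clock: 11.45
tcp_pos: [0.5533, 0.0886, 0.0907]
orientation: [2.363, -2.068, 0.001]
contact_force: [-0.3, -0.4, -0.3]
grip_width: 0.0226
```

```bash
python3 st.py
```

```text
11.45 tcp [0.5533 0.0886 0.0907] z [-6.0e-04 -2.1e-03 -1.0e+00] jawz 0.002 yaw 0.13306323409059306 w 0.02260068461917638 F [-0.3 -0.4 -0.3]
```

```bash
python3 - <<'E'
from h import *
w=snap('wrist','w5'); d=snap('side','d5'); s=snap('scene','s5')
for n,c in (('w5',w),('d5',d),('s5',s)): print(n,proj(c,[.678,.107,.095],n=='w5'))
g=lambda f,x0,y0,x1,y1,W,H: cv2.resize(load(f)['img'][y0:y1,x0:x1,::-1],(W,H),interpolation=cv2.INTER_CUBIC)
o=np.zeros((600,800,3),np.uint8)
o[:300,:800]=g('w5',220,0,340,45,800,300)
o[300:,:400]=g('d5',298,140,362,188,400,300); o[300:,400:]=g('s5',256,248,320,296,400,300)
cv2.imwrite('pics/c5.png',o)
E
```

```text
w5 (np.float64(276.8696965462083), np.float64(11.105687043480543))
d5 (np.float64(329.698529223969), np.float64(171.24369421360404))
s5 (np.float64(287.34054180885016), np.float64(275.47140607489445))
```

View pics/c5.png

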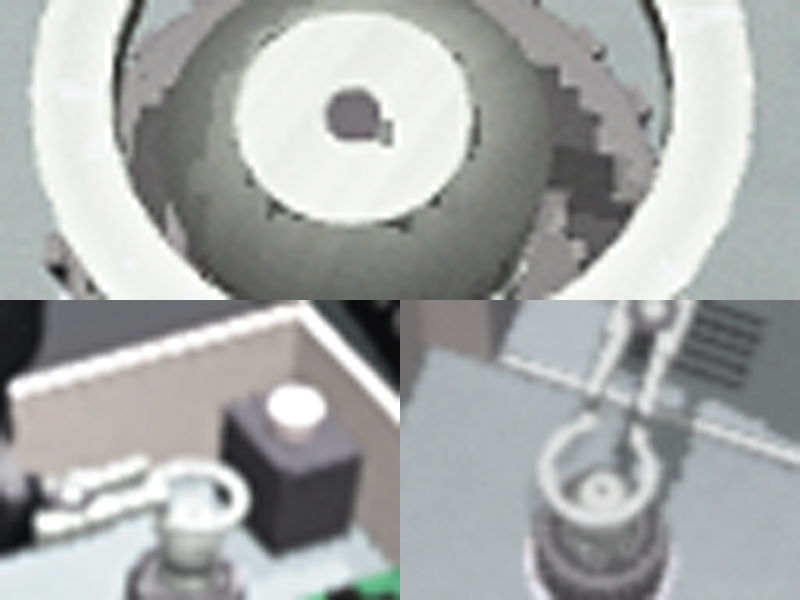

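```bash
python3 - <<'E'
from h import *
w,d,s=load('w5'),load('d5'),load('s5')
print('w shaft',atz(w,220+353/6.667,115/6.667,.082,1),'ring',atz(w,220+392.5/6.667,85/6.667,.096,1))
print('d shaft',atz(d,298+190/6.25,140+208/6.25,.082),'ring',atz(d,298+199/6.25,140+193/6.25,.095))
print('s shaft',atz(s,256+201/6.25,248+190/6.25,.082),'ring',atz(s,288,275.2,.095))
E
```

```text
w shaft [0.67855353 0.10905287 0.082     ] ring [0.67705278 0.10601692 0.096     ]
d shaft [0.67804121 0.11401436 0.082     ] ring [0.67895971 0.10836085 0.095     ]
s shaft [0.67855326 0.10974914 0.082     ] ring [0.67659736 0.10807482 0.095     ]
```

Emit:
send_rows(motion=[{"dp": [0.001,0.003,0],"rot": [0,0,0],"grip": 0.01},{"dp": [0,0,-0.005],"rot": [0,0,0],"grip": 0.01},{"dp": [0,0,-0.005],"rot": [0,0,0],"grip": 0.01},{"dp": [0,0,0],"rot": [0,0,0],"grip": 0.01},{"dp": [0,0,0],"rot": [0,0,0],"grip": 0.01}])

```text
clock: 12.22
tcp_pos: [0.5547, 0.0922, 0.0806]
orientation: [2.364, -2.068, 0.002]
contact_force: [-0.6, -0.9, -1.5]
grip_width: 0.0229
```

```bash
python3 st.py;  python3 - <<'E'
from h import *
w=snap('wrist','w6'); d=snap('side','d6'); s=snap('scene','s6')
g=lambda f,x0,y0,x1,y1,W,H: cv2.resize(load(f)['img'][y0:y1,x0:x1,::-1],(W,H),interpolation=cv2.INTER_CUBIC)
o=np.zeros((600,800,3),np.uint8)
o[:300,:800]=g('w6',220,0,340,45,800,300)
o[300:,:400]=g('d6',308,155,356,191,400,300); o[300:,400:]=g('s6',264,258,312,294,400,300)
cv2.imwrite('pics/c6.png',o)
E
```

```text
12.225 tcp [0.5547 0.0922 0.0806] z [ 6.0e-04 -1.5e-03 -1.0e+00] jawz 0.0016 yaw 0.13349982072802136 w 0.022949919815184305 F [-0.6 -0.9 -1.5]
```

View pics/c6.png

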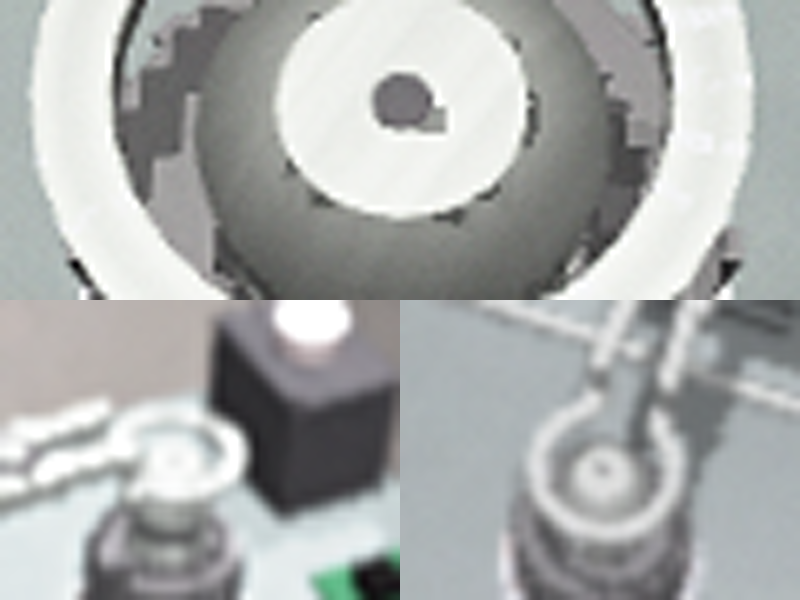

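Ring and shaft are centred to within about 1 mm: in the wrist view the ring is at x=393 and the shaft at 402, and the side and scene views agree. Descending.

Emit:
send_rows(motion=[{"dp": [0,-0.0005,-0.005],"rot": [0,0,0],"grip": 0.01},{"dp": [0,0,-0.005],"rot": [0,0,0],"grip": 0.01},{"dp": [0,0,-0.005],"rot": [0,0,0],"grip": 0.01},{"dp": [0,0,0],"rot": [0,0,0],"grip": 0.01},{"dp": [0,0,0],"rot": [0,0,0],"grip": 0.01}])

```text
clock: 13.0
tcp_pos: [0.5547, 0.0917, 0.0646]
orientation: [2.364, -2.068, 0.002]
contact_force: [0.3, 1.1, -1.4]
grip_width: 0.0225
```

```bash
python3 st.py
```

```text
13.0 tcp [0.5547 0.0917 0.0646] z [ 7.0e-04 -1.5e-03 -1.0e+00] jawz 0.0016 yaw 0.13340655960808445 w 0.022479457887918095 F [ 0.3  1.1 -1.4]
```

Emit:
send_rows(motion=[{"dp": [0,0,-0.005],"rot": [0,0,0],"grip": 0.01},{"dp": [0,0,-0.0045],"rot": [0,0,0],"grip": 0.01},{"dp": [0,0,0],"rot": [0,0,0],"grip": 0.01},{"dp": [0,0,0],"rot": [0,0,0],"grip": 0.01},{"dp": [0,0,0],"rot": [0,0,0],"grip": 0.01}])

```text
clock: 13.62
tcp_pos: [0.5549, 0.0917, 0.0546]
orientation: [2.364, -2.068, 0.003]
contact_force: [0.0, 0.1, -1.0]
grip_width: 0.0221
```

```bash
python3 st.py;  python3 - <<'E'
from h import *
w=snap('wrist','w7'); d=snap('side','d7'); s=snap('scene','s7')
g=lambda f,x0,y0,x1,y1,W,H: cv2.resize(load(f)['img'][y0:y1,x0:x1,::-1],(W,H),interpolation=cv2.INTER_CUBIC)
o=np.zeros((600,800,3),np.uint8)
o[:300,:800]=g('w7',220,0,340,45,800,300)
o[300:,:400]=g('d7',308,160,356,196,400,300); o[300:,400:]=g('s7',264,258,312,294,400,300)
cv2.imwrite('pics/c7.png',o)
E
```

```text
13.625 tcp [0.5549 0.0917 0.0546] z [ 0.001  -0.0014 -1.    ] jawz 0.0015 yaw 0.13343637022973032 w 0.022116247340853767 F [ 0.   0.1 -1. ]
```

View pics/c7.png

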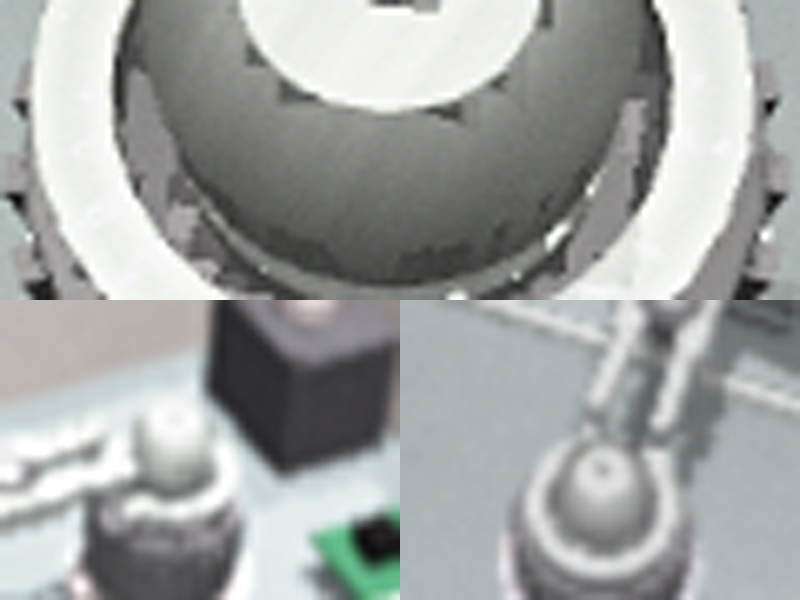

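```bash
python3 - <<'E'
from h import *
t=np.linspace(0,2*np.pi,721)
for f,x0,y0,ox in (('s7',264,258,400),('d7',308,160,0)):
    d=load(f); k=8.333
    q=lambda X:(np.array(proj(d,X))-[x0,y0])*k+[ox,300]
    S=np.array([.6787,.1090])
    print(f,'shaft top',q([*S,.082]).round())
    for z in (.054,.058,.062):
        P=np.array([q([S[0]+.0222*np.cos(a),S[1]+.0222*np.sin(a),z+h]) for a in t for h in(-.002,.002)])
        print(z,P.min(0).round(),P.max(0).round())
E
```

```text
s7 shaft top [599. 469.]
0.054 [524. 438.] [671. 580.]
0.058 [524. 432.] [672. 575.]
0.062 [524. 427.] [672. 569.]
d7 shaft top [177. 420.]
0.054 [105. 436.] [236. 530.]
0.058 [106. 427.] [237. 521.]
0.062 [107. 418.] [238. 512.]
```

The ring surrounds the shaft at the groove height: the side view's ring bottom edge is at 522 against 521 predicted for z=0.058. Gaps look even on both sides, and the contact force is about 0. Handing in.

```bash
python3 -c "
from h import *
from st import st
st(); print(hand_in())"
```

```text
13.775 tcp [0.5549 0.0917 0.0546] z [ 0.0011 -0.0014 -1.    ] jawz 0.0015 yaw 0.1334989024497082 w 0.022576219060847332 F [-0.1 -0.4 -0.7]
the job is handed in; nothing more can be done
None
```

I handed the job in at 13.8 s, with the spread ring around the shaft at the groove and the pliers still held there. I first pulled the flap down with the closed fingers until it lay open. I then took the black-handled pliers off their rest, squeezed at 25 N, and lowered the ring over the shaft from above.

**Last checks**
- **Handles:** the gripper reads 22.6 mm across the handles, against 24 mm nominal when fully squeezed.
- **Level:** the gripper is within 0.002 rad of level, and I saw no tilt of the pliers in it.
- **Height:** the ring is at about z = 0.058 m. That comes from the gripper height at the grasp, and the side view agrees.
- **Centring:** the wrist view shows the ring centred sideways. Lengthwise, the estimates put it within about 1 mm, against 3.5 mm clearance.
- **Contact:** the wrist force was under 1 N, so there is no sign of pressing on the shaft or pulley.

**Where checks disagreed or were missing**
- The scene view suggested the ring might be about 1 mm off to one side. The cameras also differed by up to 5 mm on the shaft's position, so I relied on the wrist view for centring.
- I saw the flap lying open right after opening it. I did not look again at the flap or the bystanders at the end.

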